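# Close a drinks keg with a preset torque key

### The arm

A 7-joint arm with a two-finger parallel gripper is mounted at the origin on the work surface. World frame = base frame: x ahead of the robot, y to its left, z up, the work surface at z = 0. Lengths are in m, angles in rad, forces in N, time in s.
With the tool pointing down it reaches from about 0.425 to 0.95 m from the base axis. Payload 4.7 kg.
Tool frame: the origin (TCP) lies on the centre line of the jaws, within the pads' length; the fingertips stand robot.nose_length ahead of it and the grasp point (between the pads) lies 8 mm behind it (robot.nose_length is the distance from the TCP to the fingertips, in m); z points along the fingers, y is the line along which they close (so a half turn about z gives the same grasp; the last joint's range is limited). The gripper opens to 85 mm and grips with 20 to 120 N. Pads are 22 mm wide; open, the fingers measure 114 mm over their backs; the gripper's body (76 mm by 85 mm) begins 54 mm behind the grasp point. The pads swing forward as they close: fully open they stand 13 mm farther back than shut.
Start: joints at [1.283, 0.469, -0.049, 1.532, 0.024, 1.141, -0.082], TCP at [0.173, -0.653, 0.242] pointing down, gripper open.
Joint ranges: [-2.59, 2.59], [-0.33, 1.99], [-1.39, 1.29], [0.1, 2.45], [-1.04, 4.18], [0.21, 1.99], [-2.66, 2.66]. Speed limits (rad/s): [2.57, 2.57, 3.14, 3.14, 3.14, 3.14, 3.14].

### API

Orientations are given as [roll, pitch, yaw] about the fixed x, y, z axes, in that order (R = Rz(yaw) Ry(pitch) Rx(roll)).
In Python, from plant import robot gives the robot as it stands. Calls block until the motion is done:
- robot.goto(position, orientation): joint-space move of the TCP to a pose.
- robot.move_straight(position, vel=0.15, attitude=None, contact_N=None): straight line of the TCP; attitude=None keeps the orientation; vel is the mean speed in m/s. With contact_N (N) it stops when the force on the tool has changed by that much, and returns True; else False.
- robot.move_joints(angles): joint-space move.
- robot.grip(opening, strength=None): opening from 0.0 (shut) to 1.0 (fully open); strength is the grip in N (None keeps the last); returns when the fingers have stopped.
- robot.sleep(seconds).
- robot.inverse_kinematics(position, orientation): joint angles nearest the present ones, or None.
- robot.sense(): the state.
- robot.grab_frame(name): name is "side" or "top" or "wrist"; returns a dict with "image" (420x560x3 uint8, red, green, blue), "range_z" (420x560 float32, m along the optical axis (not along the pixel's ray), 0 where there is no reading), "fx", "fy", "cx", "cy" (pixels), "R" (3x3) and "t" (3): a world point X has camera coordinates R X + t. Camera axes: x right, y down, z forward; pixel columns grow to the right and rows downward; lengths in m; the calibration is good to about 2 mm. A picture is of the moment at which its call begins.
A pose or a line that the arm cannot do raises robot.IKError and nothing moves.
- robot.close_job(): hands the job in; it is judged then, once.
The state is a dict: "t": time; "joint_pos": joint angles; "joint_velocities": joint speeds; "effort": joint torques, N m; "tcp_pos": TCP position; "tcp_rot": TCP orientation; "wrist_force": force on the tool from outside, world axes, zero at the start; "torque": the same for the moment, N m; "opening": opening from 0.0 (shut) to 1.0 (fully open); "gripper_force": force on a finger pad.
Only numpy, scipy, OpenCV 4.12 (cv2) and the standard library are available. Lean on these libraries where they do the work, as an engineer would, in place of code of your own. Each camera call takes 0.05 s, during which the arm holds its last target. There are 200 camera calls.

### The job

Close the drinks keg for service: take the T-handled torque key from its wooden coaster, push it all the way down over the square stub of the keg's plug and turn it clockwise until the plug is tight and the key's clutch slips, then stop: let the handle slip by about ten to twenty degrees, no more. Stand the key upright back in the middle of its coaster and let go, without leaning on the keg's neck with it and without disturbing the tableware.

Things in the scene. Friction and masses are not known exactly. Their poses are not given: they have to be found in the camera images.
- stub (a point): Centre of the top face of the brass square stub on the keg's screw plug; z up, x and y square to its flats, turning with the plug. 20 mm square, 22 mm tall above the neck; its top 5 mm step in to 17, then 14 mm square. Clockwise from above tightens: it turns with a drag of 0.06 N m for 0.2 to 1.1 rad (different each time, cannot be seen), then comes hard to its stop.
- neck: The round flat steel neck, 54 mm across, that the stub stands in; fixed, it does not turn. Its top face is 110 mm above the table, on the axis; this origin is on the table below it. It belongs to the keg, a squat stainless-steel drum fixed to the table, 174 mm across and 100 mm high at the shoulder.
- key_grip (a point): Centre of the black T-bar of the torque key, where it is gripped. The key stands upright on its coaster: z points up its axis, x along the bar (64 mm long), y across it (16 mm thick); the bar is 26 mm high, its centre 97 mm above the key's foot. Mass about 0.3 kg. Fully down on the stub, the foot rests on the neck and this point is 75 mm above the stub's top.
- key_shaft (a point): On the key's 12 mm steel shaft, 64 mm above the foot, axes as the bar's. Below is a steel socket 36 mm square and 48 mm high, its hole 22 mm square, 26 mm deep, flats parallel to the bar at the start. A clutch joins bar and socket: above 0.36 N m it slips smoothly, without springing back (the moment sags by a third or more when you pause). Pressing hard on the neck adds friction: it may slip too early.
- pin (a point): Top of the small steel pin on the middle of the T-bar, 14 mm above key_grip; as the handle slips clockwise past the socket the pin creeps up by 1 mm for each radian (57 degrees) of slip, so it is too fine to read from measured positions.
- seal (a point): Centre of the top of the black rubber seal ring (66 mm across) round the neck, 105 mm above the table when the plug is tight; it starts 0.08 to 0.44 mm higher and sinks 0.4 mm for each radian the plug turns.
- coaster_center (a point): Centre, half-way up, of the key's round wooden coaster, 96 mm across and 8 mm thick, fixed to the table: its top face is 4 mm above this point and 8 mm above the table.
- tumbler0 (a point): Centre, half-way up, of a drinking glass 56 mm across and 95 mm high. Leave it alone.
- tumbler1 (a point): Another glass, the same size. Leave it alone.
- tumbler2 (a point): Another glass, the same size. Leave it alone.
- sugar_mid (a point): Centre of a white sugar jar, 54 mm across and 85 mm high. Leave it alone.
- saucers_mid (a point): Centre of a stack of white saucers, 130 mm across and 30 mm high. Leave it alone.
- mug_mid (a point): Centre of a white mug, 76 mm across and 75 mm high. Leave it alone.
- creamer_mid (a point): Centre of a white milk jug, 80 mm across and 100 mm high. Leave it alone.
Not all that is in view belongs to the job. What is shaped like the part that bears stub but pink or purple is not meant.

How it is judged:
By the outcome, as a careful person would: the job done as asked, in the order asked, and still so for the second after the job is handed in, with the robot touching nothing.
It also fails if it takes over 72 s, if anything falls off the work surface, if the arm or the gripper's body presses on something with over 40 N, if the wrist force passes 120 N, or if a joint passes its speed limit or range.

## Working session

There is one attempt and no reset: what is moved stays moved. The work goes in short steps, each a Python script; the robot and the scene stay as the last script left them, time stands still between calls to the robot, and variables do not carry over. Pictures are saved under pics/ and viewed, at most 12 in all, crops included, and the job is handed in when it is done.

```bash
ls; mkdir -p pics; python3 - <<'E'
from plant import robot
import cv2,numpy as np
for n in("top","side"):
    f=robot.grab_frame(n); np.savez(f'pics/{n}.npz',**f); cv2.imwrite(f'pics/{n}0.png',f['image'][:,:,::-1])
    print(n,f['fx'],f['cx'],f['cy'],(-f['R'].T@f['t']).round(3),f['R'].round(2).tolist())
s=robot.sense(); print(s, robot.nose_length)
E
```

```text
pics
top 459.698197195719 284.3920084670079 208.20826096931128 [0.153 0.102 1.696] [[-0.11, -0.99, -0.0], [-0.97, 0.11, -0.21], [0.21, -0.02, -0.98]]
side 448.15069662877755 285.2934833125478 216.2837575148691 [0.1   1.116 0.795] [[-0.93, -0.37, 0.02], [-0.21, 0.48, -0.85], [0.3, -0.8, -0.52]]
{'t': 0.1, 'joint_pos': array([ 1.28312453,  0.46943671, -0.04862163,  1.53356827,  0.02408712,
        1.1409958 , -0.08235792]), 'joint_velocities': array([-7.90792205e-04, -1.65933003e-03, -5.94764398e-04, -1.88989711e-03,
        3.06598227e-04, -1.11017038e-03, -6.01228291e-05]), 'effort': array([ 4.70045015e-04, -5.11513638e+01, -4.73155919e-02, -2.38391322e+01,
        1.06569726e-02,  4.41670592e-03,  1.76686927e-05]), 'tcp_pos': array([ 0.17263258, -0.6520316 ,  0.24131785]), 'tcp_rot': array([-3.13976983e+00,  3.90229931e-05,  2.58761217e-01]), 'wrist_force': array([ 0.31741748, -0.82037585,  0.74768377]), 'torque': array([ 0.03878233, -0.00592631,  0.04126785]), 'gripper_force': 0.0, 'opening': 1.0036758860135457} 0.011
```

View pics/top0.png

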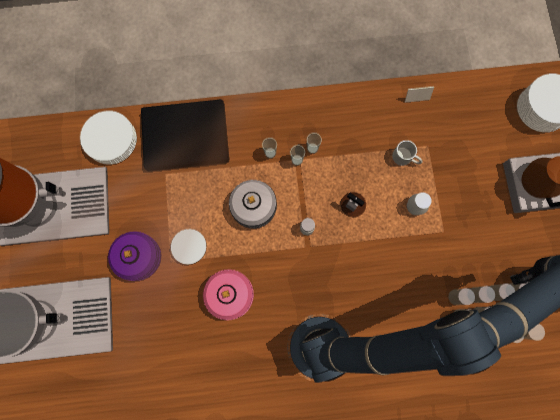

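View pics/side0.png

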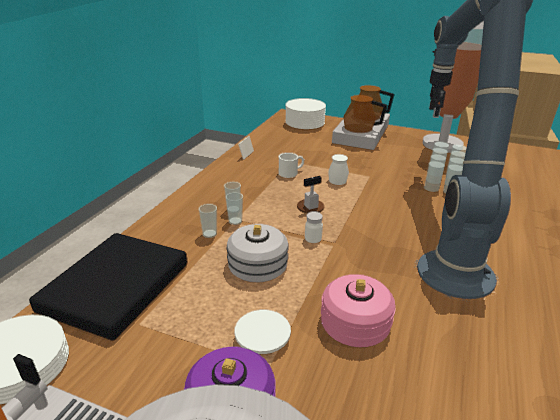

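The top view shows the steel keg's stub at (252,200), the pink keg at (228,295), and the purple keg at (134,257). The key on its dark coaster is at (353,204). In the side view the steel stub is at (257,230) and the key bar at (312,181). Possible confusions are the pink and purple kegs for the stub, and the coffee machines' black handles for the key. By the description I choose the steel keg and the key on the coaster, and will check both in one close crop.

```bash
cat > h.py <<'E'
import numpy as np,cv2
from plant import robot
def ray(f,u,v):
    d=f['R'].T@np.array([(u-f['cx'])/f['fx'],(v-f['cy'])/f['fy'],1]); return -f['R'].T@f['t'],d
def plane(f,u,v,z):
    c,d=ray(f,u,v); return c+d*(z-c[2])/d[2]
def tri(a,b):
    A=np.zeros((3,3));B=np.zeros(3)
    for c,d in(a,b):
        d=d/np.linalg.norm(d);P=np.eye(3)-np.outer(d,d);A+=P;B+=P@c
    return np.linalg.solve(A,B)
def proj(f,X):
    p=f['R']@X+f['t']; return f['cx']+f['fx']*p[0]/p[2],f['cy']+f['fy']*p[1]/p[2]
E
python3 - <<'E'
from h import *
T=np.load('pics/top.npz');S=np.load('pics/side.npz')
print('stub',tri(ray(T,252,200),ray(S,257,228)),plane(T,252,200,.132),plane(S,257,228,.132))
print('key',tri(ray(T,353,204),ray(S,312,181)),plane(S,312,181,.11))
for n,X in dict(tumb=[(269,148,.09),(297,154,.09),(313,142,.09)],sugar=[(308,226,.085)],sauc=[(188,246,.03)],mug=[(404,152,.07)],cream=[(421,202,.1)]).items():
    for u,v,z in X: print(n,plane(T,u,v,z)[:2].round(3))
c=lambda f,u,v,r:cv2.resize(f['image'][v-r:v+r,u-r:u+r,::-1],(380,380),interpolation=cv2.INTER_CUBIC)
cv2.imwrite('pics/crop.png',np.hstack([c(T,353,204,24),c(S,312,190,24)]))
E
```

```text
stub [0.53353147 0.18116715 0.12188915] [0.52854983 0.17994745 0.132     ] [0.52978898 0.19504144 0.132     ]
key [ 0.48709185 -0.17104312  0.10932451] [ 0.4945807 -0.1704883  0.11     ]
tumb [0.727 0.101]
tumb [0.693 0.001]
tumb [ 0.732 -0.063]
sugar [ 0.423 -0.006]
sauc [0.408 0.434]
mug [ 0.662 -0.395]
cream [ 0.462 -0.415]
```

View pics/crop.png

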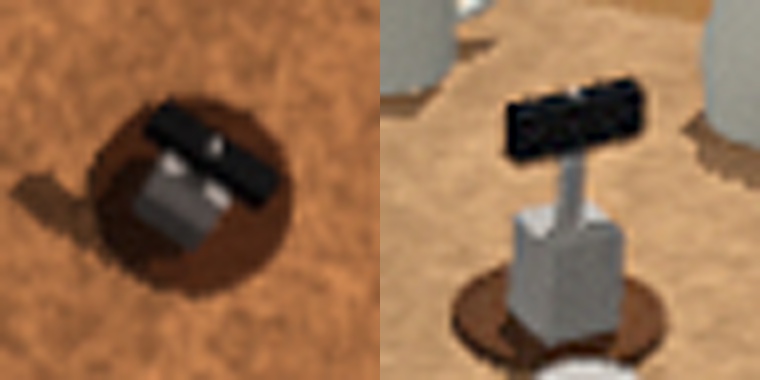

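The crop shows the black T-bar on its grey socket and the brown coaster, with the bar centre at top (355.8,199.2) and side (312.6,181.2). The coaster centre is at top (353.2,204.6). It matches the description, so I'll move above it.

```bash
python3 - <<'E'
from h import *
T=np.load('pics/top.npz');S=np.load('pics/side.npz')
k=tri(ray(T,355.8,199.2),ray(S,312.6,181.2));print('bar',k)
print('coaster',plane(T,353.2,204.6,.008))
q=lambda x,y:plane(T,329+x/7.92,180+y/7.92,.11)
d=q(265,190)-q(160,115);yaw=np.arctan2(d[1],d[0])%np.pi;print('bar yaw',yaw)
for p,ys in ((k,(yaw,yaw-np.pi,yaw+np.pi)),(np.array([.531,.183,.3]),np.arange(-1,5,.5))):
    for y in ys:
        j=robot.inverse_kinematics([p[0],p[1],.25],[np.pi,0,y]); print(round(y,2),None if j is None else np.round(j,2))
robot.goto([k[0],k[1],.27],[np.pi,0,yaw])
f=robot.grab_frame('wrist');np.savez('pics/w1.npz',**f);cv2.imwrite('pics/w1.png',f['image'][:,:,::-1])
s=robot.sense();print(s['t'],s['tcp_pos'],s['tcp_rot'],s['wrist_force'],s['torque'],s['joint_pos'])
print((-f['R'].T@f['t']).round(3),f['R'].round(2).tolist())
E
```

```text
bar [ 0.49738128 -0.18617861  0.10134062]
coaster [ 0.49813702 -0.19030143  0.008     ]
bar yaw 0.814464628247932
0.81 [ 0.68  0.26 -0.48  1.84  0.14  1.07 -0.61]
-2.33 [ 1.17  0.46 -1.17  1.82  0.46  1.17  2.23]
3.96 [ 1.17  0.46 -1.17  1.82  0.46  1.17  2.23]
-1.0 [-1.23  0.45  1.12  1.84 -0.45  1.13 -2.52]
-0.5 [-0.83  0.3   0.53  1.82 -0.17  1.07 -2.31]
0.0 [ 0.31  0.43 -0.95  1.76  0.38  1.15 -2.33]
0.5 [ 0.37  0.47 -1.04  1.76  0.44  1.17 -1.87]
1.0 [ 0.39  0.49 -1.08  1.76  0.46  1.18 -1.4 ]
1.5 [ 0.4   0.49 -1.1   1.76  0.47  1.19 -0.9 ]
2.0 [ 0.41  0.5  -1.11  1.76  0.48  1.19 -0.41]
2.5 [ 0.41  0.5  -1.11  1.76  0.48  1.19  0.09]
3.0 [ 0.39  0.49 -1.09  1.76  0.46  1.18  0.6 ]
3.5 [ 0.44  0.53 -1.17  1.75  0.52  1.21  1.05]
4.0 [ 0.44  0.53 -1.17  1.75  0.52  1.21  1.55]
4.5 [ 0.44  0.53 -1.17  1.75  0.52  1.21  2.05]
2.2 [ 0.49706446 -0.18766074  0.26977687] [-3.14144383e+00  4.15388249e-04  8.11868306e-01] [-0.83117174  0.38190737  0.71581423] [-0.02253671  0.00367088 -0.00805145] [ 0.68576321  0.24703034 -0.48241052  1.81737437  0.12742725  1.10802972
 -0.60019153]
[ 0.546 -0.138  0.402] [[0.73, -0.69, 0.0], [-0.66, -0.7, 0.27], [-0.19, -0.2, -0.96]]
```

View pics/w1.png

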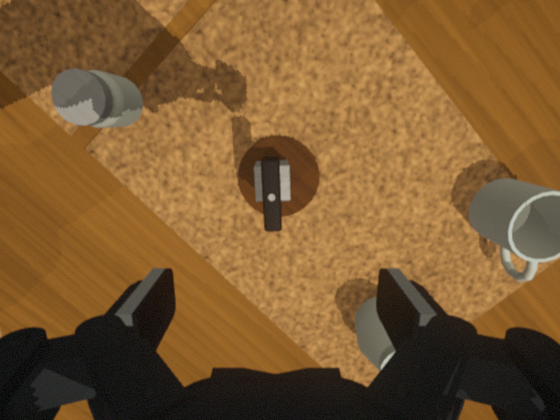

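The wrist view shows the bar running from (271,158) to (273,231) with its pin at (271,197), over the coaster centred at about (279,176). The glasses and mug are well clear.

```bash
python3 - <<'E'
from h import *
T=np.load('pics/top.npz');f=np.load('pics/w1.npz')
print('pin',tri(ray(T,356.4,198.4),ray(f,271,197)),plane(f,271,197,.119))
im=f['image'].astype(int);m=((im.max(2)<45)).astype(np.uint8);m[250:]=0;m[:140]=0;m[:,:240]=0;m[:,320:]=0
m=cv2.morphologyEx(m,cv2.MORPH_OPEN,np.ones((3,3),np.uint8))
c=max(cv2.findContours(m,0,2)[0],key=cv2.contourArea);r=cv2.minAreaRect(c);b=cv2.boxPoints(r);print(r)
l=b[np.argsort(b[:,1])];a=plane(f,*l[:2].mean(0),.118);e=plane(f,*l[2:].mean(0),.118);d=a-e
print('ends',a,e,np.linalg.norm(d),'ctr',(a+e)/2,'yaw',np.arctan2(d[1],d[0])%np.pi)
h=cv2.cvtColor(f['image'],cv2.COLOR_RGB2HSV)
mc=((im[:,:,0]<120)&(im[:,:,0]>im[:,:,2]+25)).astype(np.uint8);mc[:120]=0;mc[240:]=0;mc[:,:225]=0;mc[:,335:]=0
c=max(cv2.findContours(cv2.morphologyEx(mc,2,np.ones((5,5),np.uint8)),0,2)[0],key=cv2.contourArea)
(u,v),rad=cv2.minEnclosingCircle(c);p=plane(f,u,v,.008);print('coaster',u,v,rad,p, 'diam',2*rad*np.linalg.norm(p-plane(f,u+1,v,.008)))
E
```

```text
pin [ 0.49735923 -0.1850204   0.11449438] [ 0.4982318  -0.18303029  0.119     ]Traceback (most recent call last):
  File "<stdin>", line 6, in <module>
ValueError: max() iterable argument is empty
```

```bash
python3 - <<'E'
from h import *
f=np.load('pics/w1.npz');im=f['image'].astype(int)
print(im[175,268:290:3].tolist(),im[215,262:284:3].tolist(),im[200,300],im[145,280])
m=(im.max(2)<60).astype(np.uint8);m[236:]=0;m[:150]=0;m[:,:255]=0;m[:,290:]=0
c=max(cv2.findContours(m,0,1)[0],key=cv2.contourArea);r=cv2.minAreaRect(c);b=cv2.boxPoints(r);print(r)
l=b[np.argsort(b[:,1])];a=plane(f,*l[:2].mean(0),.118);e=plane(f,*l[2:].mean(0),.118);d=a-e
print('ends',a,e,np.linalg.norm(d),'ctr',(a+e)/2,'yaw',np.arctan2(d[1],d[0])%np.pi)
mc=((im[:,:,0]<135)&(im[:,:,0]>im[:,:,2]+20)).astype(np.uint8);mc[:125]=0;mc[225:]=0;mc[:,:230]=0;mc[:,330:]=0
mc=cv2.morphologyEx(mc,2,np.ones((5,5),np.uint8));c=max(cv2.findContours(mc,0,1)[0],key=cv2.contourArea)
(u,v),rad=cv2.minEnclosingCircle(c);p=plane(f,u,v,.008);print('coaster',u,v,rad,p,'diam',2*rad*np.linalg.norm(p-plane(f,u+1,v,.008)))
E
```

```text
[[52, 43, 36], [53, 47, 38], [58, 50, 41], [52, 44, 36], [138, 132, 118], [166, 159, 146], [168, 162, 149], [144, 134, 118]] [[172, 128, 72], [51, 42, 33], [57, 46, 38], [59, 46, 39], [60, 49, 38], [59, 49, 38], [56, 42, 34], [115, 71, 33]] [99 62 28] [95 58 30]
((270.6783752441406, 192.0293731689453), (74.15946960449219, 18.151073455810547), 88.72696685791016)
ends [ 0.52201632 -0.15676581  0.118     ] [ 0.47838545 -0.2044074   0.118     ] 0.0646016577591783 ctr [ 0.50020089 -0.18058661  0.118     ] yaw 0.8293121509860428
coaster 269.2775573730469 164.57916259765625 54.37038040161133 [ 0.50456043 -0.17150629  0.008     ] diam 0.12577702392255286
```

```bash
python3 - <<'E'
from h import *
f=np.load('pics/w1.npz');print('coaster',plane(f,279,176,.008))
x,y,w=.498,-.183,.825
robot.goto([x,y,.16],[np.pi,0,w]);robot.grip(.5,80)
robot.move_straight([x,y,.097],vel=.08);
s=robot.sense();print(s['t'],s['tcp_pos'],s['wrist_force'],s['torque'])
print(robot.grip(0,80));s=robot.sense();print(s['t'],s['opening'],s['gripper_force'],s['tcp_pos'],s['tcp_rot'],s['wrist_force'],s['torque'])
robot.move_straight([x,y,.25],vel=.12)
s=robot.sense();print(s['t'],s['opening'],s['gripper_force'],s['tcp_pos'],s['wrist_force'],s['torque'])
for n in('wrist','top'):
    g=robot.grab_frame(n);np.savez(f'pics/{n}2.npz',**g);cv2.imwrite(f'pics/{n}2.png',g['image'][:,:,::-1])
# joint choice for keg
for yy in np.arange(.5,4.6,.4):
    j=robot.inverse_kinematics([.531,.183,.25],[np.pi,0,yy]);print(round(yy,1),None if j is None else j.round(2))
E
```

```text
coaster [ 0.50357802 -0.18893023  0.008     ]
4.15 [ 0.49843119 -0.18304461  0.09737717] [-0.28794929  0.22218921  0.3989771 ] [0.01015696 0.0125601  0.0062574 ]
False
4.5083 0.1743611601050822 78.0630111694336 [ 0.49829351 -0.18300753  0.09757713] [ 3.14075413e+00 -2.76166901e-04  8.25012782e-01] [-0.38237795  0.49169877  3.77914937] [ 0.07574081  0.19710745 -0.0200193 ]
5.9333 0.1758559749988481 77.8729498386383 [ 0.49744563 -0.18291456  0.24913171] [-0.36216954 -0.27944628 -2.74851332] [-0.02897635 -0.01599748 -0.05252905]
0.5 [ 0.1   0.35 -0.64  1.77  0.23  1.1  -1.69]
0.9 [ 0.14  0.36 -0.7   1.77  0.26  1.11 -1.31]
1.3 [ 0.19  0.37 -0.76  1.77  0.28  1.12 -0.94]
1.7 [ 0.23  0.39 -0.83  1.76  0.32  1.13 -0.57]
2.1 [ 0.27  0.41 -0.89  1.76  0.35  1.14 -0.19]
2.5 [ 0.31  0.43 -0.94  1.76  0.38  1.15  0.18]
2.9 [ 0.33  0.44 -0.98  1.76  0.4   1.16  0.56]
3.3 [ 0.36  0.46 -1.03  1.76  0.43  1.17  0.93]
3.7 [ 0.4   0.5  -1.11  1.76  0.48  1.19  1.29]
4.1 [ 0.44  0.53 -1.17  1.75  0.52  1.21  1.65]
4.5 [ 0.44  0.53 -1.17  1.75  0.52  1.21  2.05]
```

View pics/wrist2.png

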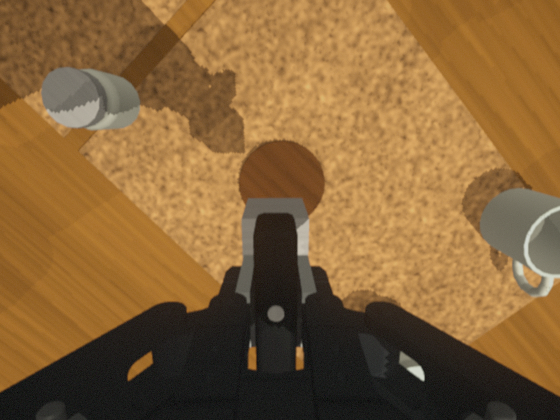

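The wrist view shows the key held straight, with the pin at (276,314). The bare coaster is centred near (282,182) and about 86 px across. Next I'll go to the keg and look.

```bash
python3 - <<'E'
from h import *
f=np.load('pics/wrist2.npz');im=f['image'].astype(int)
mc=((im[:,:,0]<135)&(im[:,:,0]>im[:,:,2]+20)).astype(np.uint8);mc[:130]=0;mc[197:]=0;mc[:,:225]=0;mc[:,345:]=0
mc=cv2.morphologyEx(mc,2,np.ones((5,5),np.uint8));c=max(cv2.findContours(mc,0,1)[0],key=cv2.contourArea)[:,0]
c=c[c[:,1]<194]
P=np.array([plane(f,u,v,.008)[:2] for u,v in c.astype(float)])
A=np.c_[2*P,np.ones(len(P))];o=np.linalg.lstsq(A,(P**2).sum(1),rcond=None)[0];print('coaster',o[:2],'R',np.sqrt(o[2]+o[:2]@o[:2]))
def pin(f,u,v):
    s=robot.sense();p=plane(f,u,v,s['tcp_pos'][2]+.022);return p-s['tcp_pos']
print('pin-tcp',pin(f,276,314),'range',f['range_z'][314,276])
print('range_z coaster pt z:',(lambda u,v:(f['R'].T@(f['range_z'][v,u]*np.array([(u-f['cx'])/f['fx'],(v-f['cy'])/f['fy'],1])-f['t'])))(282,165))
w=2.1;d=np.array([np.cos(w),np.sin(w)]);st=np.array([.531,.183])
for i,off in enumerate([(-.075,0),(-.055,.04)]):
    p=st+off[0]*d+off[1]*np.array([-d[1],d[0]])
    robot.goto([p[0],p[1],.29],[np.pi,0,w]);robot.sleep(.3)
    g=robot.grab_frame('wrist');np.savez(f'pics/k{i}.npz',**g)
    if i==0: cv2.imwrite('pics/k0.png',g['image'][:,:,::-1])
    g=np.load(f'pics/k{i}.npz');h=cv2.cvtColor(g['image'],cv2.COLOR_RGB2HSV);print(proj(g,np.array([.531,.183,.132])))
    s=robot.sense();print(s['t'],s['tcp_pos'],s['tcp_rot'],s['joint_pos'].round(2))
E
```

```text
coaster [ 0.50212321 -0.18814359] R 0.04680945335873482
pin-tcp [ 0.00128601 -0.00083643  0.022     ] range 0.12409616
range_z coaster pt z: [ 0.51652327 -0.1742962   0.00780502]
(np.float64(274.8379557098754), np.float64(107.19183281688078))
7.575 [0.56893874 0.11750904 0.28992962] [-3.14134804e+00  1.80755920e-04  2.09865625e+00] [ 0.36  0.39 -0.84  1.67  0.31  1.22 -0.02]
(np.float64(321.9577637708727), np.float64(133.30616176537657))
8.225 [0.52472338 0.11531506 0.28988824] [ 3.14142815e+00 -5.75060276e-04  2.09961994e+00] [ 0.41  0.31 -0.87  1.76  0.26  1.18 -0.01]
```

View pics/k0.png

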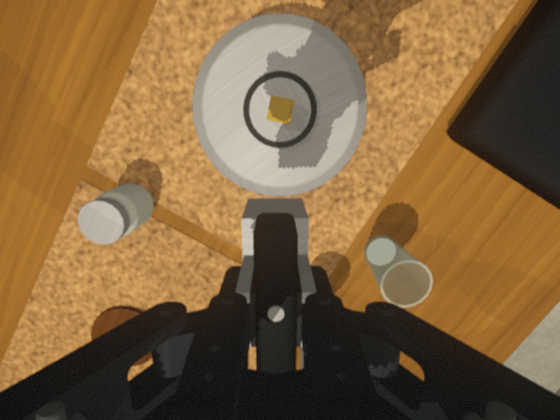

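The picture shows the keg's neck ring centred near (280,108) with the brass stub at about (281,109), turned by a few degrees. The glasses are clear.

```bash
python3 - <<'E'
from h import *
for i in(0,1):
    f=np.load(f'pics/k{i}.npz');h=cv2.cvtColor(f['image'],cv2.COLOR_RGB2HSV)
    u0,v0=((281,109),(328,134))[i]
    m=cv2.inRange(h,(12,120,60),(32,255,255));M=np.zeros_like(m);M[v0-24:v0+24,u0-24:u0+24]=m[v0-24:v0+24,u0-24:u0+24]
    c=max(cv2.findContours(M,0,1)[0],key=cv2.contourArea);r=cv2.minAreaRect(c);b=cv2.boxPoints(r);print(i,r)
    q=np.array([plane(f,*p,.118) for p in b]);e=q[1]-q[0];print('ctr',q.mean(0),'size',np.linalg.norm(e),np.linalg.norm(q[2]-q[1]),'yaw mod90',np.arctan2(e[1],e[0])%(np.pi/2))
    # dark seal ring outer
    k=(f['image'].max(2)<60).astype(np.uint8);K=np.zeros_like(k);K[v0-50:v0+50,u0-50:u0+50]=k[v0-50:v0+50,u0-50:u0+50]
    c=max(cv2.findContours(K,0,1)[0],key=cv2.contourArea);el=cv2.fitEllipse(c);print('ring',el,plane(f,*el[0],.105))
    if i==0:
        C=f['image'][v0-30:v0+30,u0-30:u0+30,::-1];C=cv2.resize(C,(480,480),interpolation=cv2.INTER_CUBIC);cv2.imwrite('pics/kc.png',C);R0=el[0],r[0]
    else:
        g=np.load('pics/k0.npz');print('tri ring',tri(ray(g,*R0[0]),ray(f,*el[0])),'stub',tri(ray(g,*R0[1]),ray(f,*r[0])))
E
```

```text
0 ((280.1058349609375, 109.52352905273438), (23.428491592407227, 24.187747955322266), 12.528807640075684)
ctr [0.53564426 0.18385458 0.118     ] size 0.01976740544638693 0.019823373602781424 yaw mod90 0.29320660341897953
ring ((279.8851318359375, 109.02393341064453), (67.74681091308594, 70.98515319824219), 2.07749342918396) [0.53519081 0.18452061 0.105     ]
1 ((325.3077087402344, 134.9615478515625), (24.514516830444336, 23.337820053100586), 11.309932708740234)
ctr [0.53621322 0.18362655 0.118     ] size 0.01968373089580452 0.02131728088636262 yaw mod90 0.35502520873051013
ring ((322.6647644042969, 133.08319091796875), (66.02581787109375, 69.13539123535156), 26.75262451171875) [0.53508952 0.18429485 0.105     ]
tri ring [0.5351932  0.18443021 0.10420688] stub [0.53561202 0.1837147  0.12175252]
```

View pics/kc.png

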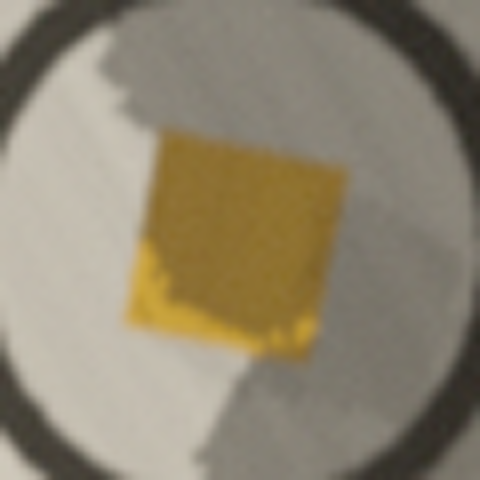

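```bash
python3 - <<'E'
from h import *
f=np.load('pics/k0.npz');t=np.array([0.56893874,0.11750904,0.28992962]);w=2.0987
X=np.array([np.cos(w),np.sin(w)]);Y=np.array([np.sin(w),-np.cos(w)])
im=f['image'].astype(int)
print('row202',np.where(np.abs(np.diff(im[204,235:320].sum(1)))>60)[0]+235)
def off(u,v,z):
    p=plane(f,u,v,z)[:2]-t[:2];return p@X,p@Y
print('pin',off(277,314,t[2]+.022),'foot',off(247,200,t[2]-.0894),off(306,200,t[2]-.0894))
print('ring',off(279.9,109,.105),'stub',off(280.1,109.5,.118))
E
```

```text
row202 [245 303]
pin (np.float64(-0.0018310833277324322), np.float64(0.0016446368426988004)) foot (np.float64(0.01447420413908968), np.float64(-0.018212586987946245)) (np.float64(0.014465862598846144), np.float64(0.021263705071125065))
ring (np.float64(0.07490894481571336), np.float64(0.004614839887515747)) stub (np.float64(0.07419531285166862), np.float64(0.004654582848029002))
```

```bash
cat >> h.py <<'E'
def st(tag=''):
    s=robot.sense();print(tag,'t%.2f'%s['t'],s['tcp_pos'].round(4),s['tcp_rot'].round(4),'F',s['wrist_force'].round(2),'M',s['torque'].round(3),'j7 %.3f'%s['joint_pos'][6],'g%.0f'%s['gripper_force']);return s
E
python3 - <<'E'
from h import *
w=.293+np.pi/2;p=[.5332,.1848]
robot.goto([*p,.25],[np.pi,0,w]);robot.sleep(.3);s=st('above')
e=np.array(p)-s['tcp_pos'][:2];p=np.array(p)+e
robot.move_straight([*p,.226],vel=.06);robot.sleep(.2);st('pre')
g=robot.grab_frame('side');np.savez('pics/side3.npz',**g)
u,v=map(int,proj(g,np.array([.533,.185,.14])));C=g['image'][v-45:v+45,u-45:u+45,::-1];cv2.imwrite('pics/s3.png',cv2.resize(C,(540,540),interpolation=cv2.INTER_CUBIC))
print(robot.move_straight([*p,.198],vel=.025,contact_N=6));st('down')
E
```

```text
above t8.98 [0.5337 0.1838 0.2504] [3.1408e+00 4.0000e-04 1.8619e+00] F [ 0.13 -0.96 -3.34] M [ 0.007 -0.006  0.004] j7 -0.399 g78
pre t9.73 [0.5329 0.1859 0.2263] [ 3.1409 -0.      1.8639] F [-0.59 -0.64 -2.88] M [ 0.042  0.042 -0.02 ] j7 -0.420 g78
True
down t10.33 [0.5331 0.1854 0.2164] [3.1411e+00 6.0000e-04 1.8638e+00] F [ 1.4  -0.56 -1.49] M [-0.024 -0.657 -0.006] j7 -0.428 g78
```

```bash
python3 - <<'E'
from h import *
robot.sleep(.3);s=st('settled')
p=s['tcp_pos'].copy();
for k in range(8):
    s=robot.sense();M=s['torque']
    # lateral force at foot from moment: Fx=-My/.09, Fy=Mx/.09
    d=np.array([-M[1],M[0]]);n=np.linalg.norm(d)
    if n>.05: p[:2]+=d/n*min(.001,.0025*n)
    robot.move_straight([p[0],p[1],p[2]],vel=.03)
    hit=robot.move_straight([p[0],p[1],max(p[2]-.006,.1985)],vel=.025,contact_N=5)
    s=st(f'{k} {hit}');p[2]=s['tcp_pos'][2]
    if p[2]<.202:break
E
```

```text
settled t10.63 [0.5329 0.1852 0.216 ] [-3.1414e+00  1.0000e-04  1.8634e+00] F [ 3.37  0.26 -1.22] M [ 0.168 -1.2   -0.009] j7 -0.428 g78
0 False t11.28 [0.5336 0.1853 0.2095] [-3.1382e+00  2.0000e-04  1.8636e+00] F [ 2.12 -0.39 -2.6 ] M [ 0.164 -0.558  0.023] j7 -0.433 g78
1 False t11.92 [0.5346 0.1856 0.2032] [-3.1383e+00  3.0000e-04  1.8636e+00] F [ 0.09  1.59 -3.29] M [ 0.03   0.035 -0.014] j7 -0.439 g78
2 True t12.41 [0.5351 0.1858 0.1996] [-3.1397e+00  7.0000e-04  1.8635e+00] F [-0.6  -0.57  4.97] M [-0.093  0.125  0.073] j7 -0.443 g80
```

View pics/s3.png

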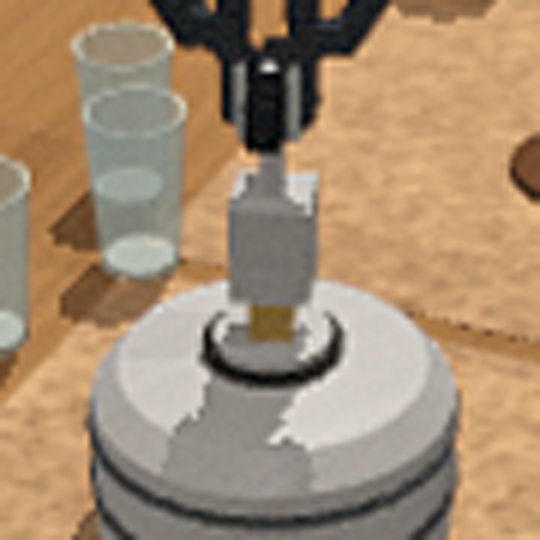

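The side picture, taken before the descent, shows the socket centred over the stub at crop pixel (270,320). Since then the foot has gone down to about 110 mm, seated on the neck. Next I ease the pressure and turn in small steps while reading the moment.

```bash
python3 - <<'E'
from h import *
robot.move_straight([.5349,.1857,.1997],vel=.02);robot.sleep(.2);s=st('eased')
g=robot.grab_frame('wrist');np.savez('pics/t0.npz',**g)
q=np.array(s['joint_pos']);j0=q[6]; 
M0=np.mean([robot.sense()['torque'][2] for _ in range(1)])
for k in range(30):
    q[6]-=.05
    if q[6]<-2.5:break
    t0=robot.sense()['t'];robot.move_joints(q);s=robot.sense()
    print(k,'t%.2f'%s['t'],'yaw %.4f'%s['tcp_rot'][2],'j7 %.3f'%s['joint_pos'][6],'M',s['torque'].round(3),'F',s['wrist_force'].round(1),s['tcp_pos'].round(4))
    if s['torque'][2]>.2:break
E
```

```text
eased t12.86 [0.535  0.1858 0.1997] [-3.1368e+00  7.0000e-04  1.8634e+00] F [-1.01  0.24  0.38] M [ 0.03  -0.097 -0.016] j7 -0.443 g79
0 t13.16 yaw 1.8142 j7 -0.491 M [-0.22 -0.02 -0.03] F [ 0.1 -1.9 -0.1] [0.5351 0.1854 0.1997]
1 t13.41 yaw 1.7648 j7 -0.541 M [-0.462  0.068 -0.013] F [-0.8 -1.8  0.6] [0.535  0.1854 0.1997]
2 t13.66 yaw 1.7150 j7 -0.591 M [-0.652  0.106 -0.041] F [ 0.8 -2.   1.5] [0.535  0.1854 0.1997]
3 t13.91 yaw 1.6652 j7 -0.641 M [-0.727  0.07   0.006] F [ 0.7 -3.2  2.4] [0.535  0.1854 0.1997]
4 t14.16 yaw 1.6153 j7 -0.690 M [-0.81   0.073 -0.03 ] F [-0.9 -3.7  2.3] [0.5351 0.1855 0.1997]
5 t14.41 yaw 1.5654 j7 -0.740 M [-0.983  0.037  0.037] F [-0.  -2.7  2.6] [0.5351 0.1854 0.1997]
6 t14.66 yaw 1.5156 j7 -0.790 M [-1.121  0.019  0.163] F [-0.2 -4.4  2.4] [0.5351 0.1854 0.1997]
7 t14.91 yaw 1.4653 j7 -0.840 M [-1.323  0.123  0.244] F [ 0.1 -4.4  3.2] [0.5351 0.1854 0.1997]
```

```bash
python3 - <<'E'
from h import *
s=robot.sense();p=s['tcp_pos'].copy()
for k in range(4):
    s=robot.sense();d=np.array([-s['torque'][1],s['torque'][0]])
    if np.linalg.norm(d)<.15:break
    p[:2]+=d*.0006
    robot.move_straight([p[0],p[1],.1998],vel=.02);robot.sleep(.1);s=st(k)
E
```

```text
0 t15.26 [0.535  0.1851 0.1997] [-3.1375e+00  1.6000e-03  1.4643e+00] F [ 0.43 -1.91  1.  ] M [-0.639 -0.116  0.246] j7 -0.840 g79
1 t15.61 [0.535  0.1848 0.1997] [-3.1373e+00  1.5000e-03  1.4639e+00] F [ 1.14  0.92 -1.36] M [-0.074 -0.173  0.244] j7 -0.839 g79
2 t15.96 [0.535  0.1846 0.1997] [-3.1372e+00  1.7000e-03  1.4637e+00] F [-0.26  0.3  -1.82] M [ 0.267 -0.08   0.212] j7 -0.839 g79
3 t16.31 [0.535  0.1846 0.1997] [-3.1371e+00  2.1000e-03  1.4637e+00] F [-0.08  1.22 -2.64] M [0.387 0.013 0.2  ] j7 -0.840 g79
```

```bash
python3 - <<'E'
from h import *
s=robot.sense();p=s['tcp_pos'];robot.move_straight([.535,.1848,.1997],vel=.02)
g=robot.grab_frame('wrist');np.savez('pics/t1.npz',**g)
q=np.array(robot.sense()['joint_pos'])
for k in range(3):
    q[6]-=.03;robot.move_joints(q);s=st(k)
g=robot.grab_frame('wrist');np.savez('pics/t2.npz',**g)
c=[np.load(f'pics/t{i}.npz')['image'][180:380,200:350,::-1] for i in(0,1,2)]
cv2.imwrite('pics/tt.png',cv2.resize(np.hstack(c),(795,353),interpolation=cv2.INTER_CUBIC))
E
```

```text
0 t16.86 [0.535  0.1847 0.1997] [-3.1376e+00  2.8000e-03  1.4340e+00] F [-1.03  0.4  -2.27] M [0.178 0.039 0.256] j7 -0.870 g79
1 t17.11 [0.535  0.1847 0.1997] [-3.1377e+00  2.9000e-03  1.4042e+00] F [-0.21  1.23 -1.02] M [ 0.183 -0.022  0.222] j7 -0.900 g79
2 t17.36 [0.535  0.1847 0.1997] [-3.1377e+00  3.0000e-03  1.3742e+00] F [-0.23  1.12 -1.8 ] M [ 0.111 -0.077  0.261] j7 -0.930 g79
```

View pics/tt.png

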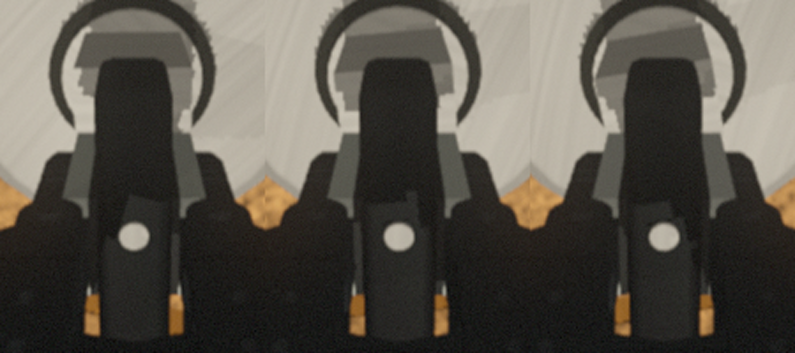

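The three crops (before turning, at the stop, after 5° more) show the socket's upper edge level at row 33, then sloping more each time while the bar stays straight in the jaws. The clutch is slipping, and I'll measure that edge's slope.

```bash
cat > ang.py <<'E'
from h import *
def ang(f,z,dbg=0):
    # socket top/front boundaries: strongest dark->light row transition per column, both edges
    G=cv2.GaussianBlur(cv2.cvtColor(f['image'],cv2.COLOR_RGB2GRAY),(3,3),0).astype(float)
    out=[]
    for lo,hi,sg in((188,210,-1),(205,232,1)):
        pts=[]
        for u in range(222 if sg>0 else 222,300,2):
            d=sg*np.diff(G[lo:hi,u]);k=d.argmax()
            if d[k]>4:pts.append((u,lo+k+.5))
        pts=np.array(pts)
        if len(pts)<6: out.append(None);continue
        c=np.polyfit(pts[:,0],pts[:,1],1)
        for _ in range(4):
            r=np.abs(np.polyval(c,pts[:,0])-pts[:,1]);i=r<max(1.,np.median(r)*2);c=np.polyfit(pts[i,0],pts[i,1],1)
        zz=z if sg<0 else z+.048
        a,b=[plane(f,u,np.polyval(c,u),zz)[:2] for u in(240.,290.)];e=b-a
        xt=f['R'][0,:2] # camera x in world
        out.append((round(np.degrees(np.arctan2(xt[0]*e[1]-xt[1]*e[0],xt@e)),2),i.sum(),len(pts),np.polyval(c,[240,290]).round(1)))
    return out
if __name__=='__main__':
    for i in(0,1,2):print(i,ang(np.load(f'pics/t{i}.npz'),.11))
E
python3 ang.py
```

```text
0 [(np.float64(0.45), np.int64(27), 36, array([197.8, 197.5])), (np.float64(0.93), np.int64(8), 15, array([218.3, 217.6]))]
1 [(np.float64(5.59), np.int64(28), 36, array([200.5, 195.7])), (np.float64(6.01), np.int64(9), 15, array([221.1, 216.1]))]
2 [(np.float64(9.94), np.int64(26), 36, array([203. , 194.5])), (np.float64(10.36), np.int64(10), 15, array([223.3, 214.6]))]
```

```bash
python3 - <<'E'
from ang import *
q=np.array(robot.sense()['joint_pos'])
q[6]-=.1;robot.move_joints(q);st('turn')
g=robot.grab_frame('wrist');print(ang(g,.11))
for k in range(4):
    q[6]+=.025;robot.move_joints(q);s=st(k)
    if s['torque'][2]<.05:break
g=robot.grab_frame('wrist');print(ang(g,.11))
E
```

```text
turn t17.66 [0.5351 0.1847 0.1997] [-3.1379  0.0033  1.2761] F [-0.03  0.65 -2.  ] M [ 0.133 -0.054  0.013] j7 -1.028 g79
[(np.float64(15.75), np.int64(26), 36, array([206.1, 192.4])), (np.float64(16.13), np.int64(11), 17, array([226.1, 212.3]))]
0 t17.96 [0.5351 0.1846 0.1997] [-3.1379  0.0034  1.2992] F [-0.35 -0.2  -2.08] M [ 0.159 -0.08  -0.022] j7 -1.005 g79
[(np.float64(16.4), np.int64(25), 36, array([206.3, 192. ])), (np.float64(16.13), np.int64(11), 16, array([226.1, 212.3]))]
```

```bash
python3 - <<'E'
from ang import *
s=robot.sense();p=s['tcp_pos']
robot.move_straight([p[0],p[1],.215],vel=.04);st('l1')
robot.move_straight([p[0],p[1],.29],vel=.12);st('l2')
g=robot.grab_frame('wrist');np.savez('pics/up.npz',**g)
f0=np.load('pics/k0.npz')
robot.goto([.5008,-.1873,.25],[np.pi,0,.825]);robot.sleep(.3);s=st('over')
f=robot.grab_frame('wrist');np.savez('pics/pl.npz',**f);im=f['image'].astype(int)
mc=((im[:,:,0]<135)&(im[:,:,0]>im[:,:,2]+20)).astype(np.uint8);mc[:130]=0;mc[194:]=0;mc[:,:225]=0;mc[:,345:]=0
mc=cv2.morphologyEx(mc,2,np.ones((5,5),np.uint8));c=max(cv2.findContours(mc,0,1)[0],key=cv2.contourArea)[:,0];c=c[c[:,1]<191]
P=np.array([plane(f,u,v,.008)[:2] for u,v in c.astype(float)])
A=np.c_[2*P,np.ones(len(P))];o=np.linalg.lstsq(A,(P**2).sum(1),rcond=None)[0];print('coaster',o[:2],'R',np.sqrt(o[2]+o[:2]@o[:2]),c[:,0].min(),c[:,0].max(),c[:,1].min())
cv2.imwrite('pics/pl.png',f['image'][100:400,130:430,::-1])
m=cv2.inRange(f['image'][295:335,255:300],(120,)*3,(255,)*3);M=cv2.moments(m,True);u,v=255+M['m10']/M['m00'],295+M['m01']/M['m00']
print('pin',u,v,plane(f,u,v,s['tcp_pos'][2]+.022)-s['tcp_pos'])
E
```

```text
l1 t18.54 [0.535  0.1845 0.2152] [-3.1381  0.0035  1.299 ] F [-0.53  0.38 -2.55] M [ 0.115 -0.084  0.019] j7 -0.992 g78
l2 t19.32 [0.5346 0.1841 0.2892] [-3.1367  0.0046  1.2991] F [-0.21 -0.61 -2.86] M [ 0.017 -0.02   0.013] j7 -0.935 g78
over t21.07 [ 0.5011 -0.1865  0.2501] [ 3.1415e+00 -2.0000e-04  8.2650e-01] F [ 1.07  0.08 -3.15] M [-0.011 -0.016 -0.01 ] j7 -0.679 g78
coaster [ 0.50293607 -0.18424855] R 0.04650239509791874 234 318 140Traceback (most recent call last):
  File "<stdin>", line 14, in <module>
ZeroDivisionError: float division by zero
```

View pics/pl.png

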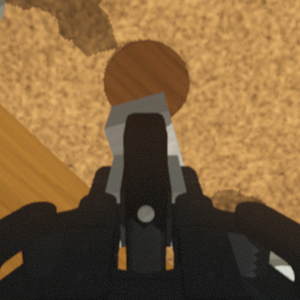

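The crop shows the coaster centred near (146,82), which is (276.5,182.5) in the full frame, with the pin at (146,213) in the crop. The key is laterally centred over the coaster.

```bash
python3 - <<'E'
from ang import *
f=np.load('pics/pl.npz');s=st();t=s['tcp_pos'];X=np.array([np.cos(.8265),np.sin(.8265)]);Y=np.array([X[1],-X[0]])
for n,u,v,z in(('pin',276,313.5,t[2]+.022),('coaster',276.5,182.5,.008),('coaster top edge',276.5,140,.008)):
    d=plane(f,u,v,z)[:2]-t[:2];print(n,d@X,d@Y)
f=np.load('pics/wrist2.npz');t=np.array([.49744563,-.18291456,.24913])
for n,u,v,z in(('pin',276,314,t[2]+.022),('coaster',282,182.5,.008),('coaster top edge',282,139.5,.008)):
    d=plane(f,u,v,z)[:2]-t[:2];print(n,d@X,d@Y)
E
```

```text
t21.12 [ 0.501  -0.1867  0.2501] [ 3.1415e+00 -1.0000e-04  8.2610e-01] F [ 0.2 -0.5 -2.9] M [-0.032 -0.019 -0.014] j7 -0.679 g78
pin 0.000683398299400827 0.0014905807882744603
coaster 0.00010751610550975778 0.002499384798518786
coaster top edge 0.0465025869434672 0.00246735885187295
pin 0.0003033970788541542 0.001617952413787016
coaster -0.00014794349154509826 0.008260605584154845
coaster top edge 0.046653623850584566 0.008092790365427904
```

```bash
python3 - <<'E'
from h import *
p=[.5011,-.1879]
robot.move_straight([*p,.115],vel=.1);robot.sleep(.2);s=st('pre')
p=2*np.array(p)-s['tcp_pos'][:2]
print(robot.move_straight([*p,.095],vel=.02,contact_N=3));s=st('touch')
robot.move_straight([*p,s['tcp_pos'][2]],vel=.02);robot.sleep(.2);s=st('eased')
robot.grip(.5);robot.sleep(.2);st('open')
robot.move_straight([p[0],p[1],.16],vel=.06)
robot.goto([p[0],p[1],.27],[np.pi,0,.825]);robot.sleep(.2);st('up')
f=robot.grab_frame('wrist');np.savez('pics/end.npz',**f);cv2.imwrite('pics/end.png',f['image'][100:400,130:430,::-1])
E
```

```text
pre t22.82 [ 0.5013 -0.188   0.1154] [ 3.1407e+00 -2.0000e-04  8.2490e-01] F [ 0.84  0.46 -3.78] M [ 0.024  0.027 -0.028] j7 -0.809 g78
True
touch t23.62 [ 0.5007 -0.1877  0.0976] [-3.1409e+00  4.0000e-04  8.2510e-01] F [-0.16  0.34  5.73] M [-0.001  0.074  0.017] j7 -0.829 g79
eased t24.07 [ 0.5012 -0.1878  0.0976] [-3.1388e+00  1.0000e-03  8.2490e-01] F [ 0.39 -1.38  1.67] M [-0.082 -0.238  0.037] j7 -0.828 g79
open t24.66 [ 0.5008 -0.1878  0.0975] [-3.1382e+00  1.5000e-03  8.2480e-01] F [ 0.02 -1.13 -0.24] M [ 0.001 -0.036  0.037] j7 -0.828 g0
up t26.57 [ 0.5    -0.1878  0.2685] [-3.1387e+00  1.0000e-03  8.2490e-01] F [-0.68  0.2   0.02] M [ 0.006 -0.015  0.03 ] j7 -0.667 g0
```

View pics/end.png

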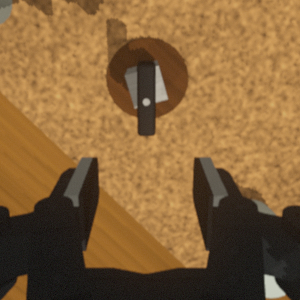

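The final crop shows the key upright in the middle of the coaster, pin at (146,102), with the socket turned about 15° relative to the bar. The gripper is clear, so I'm handing in.

```bash
python3 -c "
from plant import robot
print(robot.close_job())"
```

```text
the job is handed in; nothing more can be done
None
```

I tightened the keg's plug until the key's clutch slipped by about 15° (measured in the wrist camera), stood the key upright in the middle of its coaster and let go, and handed the job in at about 27 s.

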